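Sweep the used caps into the catch pan and hold the pan up

TASK

Using the orange-handled sweeper, push all five used caps along the white sorting deck and off its open end into the steel catch pan; never touch the caps with the gripper, and leave the tube rack, yellow tub and gel bottle where they are. Then stand the sweeper upright on the deck again and let go of it, take the pan by its blue bridge handle and lift it without spilling. Finish still holding the pan with all the caps in it, level and still in the air, a good 15 cm above the counter.

Things in the scene. Friction and masses are not known exactly. Their poses are not given: they have to be found in the camera images.
- deck: White sorting deck, fixed, 150 mm (x) by 300 mm (y), flat top 50 mm above the counter. Along both long sides aluminium guard rails, 10 mm thick, stand 20 mm above the top, leaving a clear channel 130 mm wide; both ends are open. Origin: centre of its underside, on the counter. The caps are to be pushed along its -y axis.
- deck_edge (a point): Middle of the top edge at the open end of the deck (its -y end) where the pan stands, at the height of the deck's top (50 mm above the counter).
- pan: Loose steel catch pan on the counter beyond the deck's -y end, parallel to it, gap 2 to 6 mm: outside 170 mm (x) by 120 mm (y), rim 40 mm high (10 mm below the deck's top), walls and floor about 4 mm thick, 0.25 to 0.49 kg empty. A blue bridge handle spans it along x over the middle, between flat uprights at x = -83 and +83 mm. Origin: centre of its underside, z up.
- pan_grip (a point): Middle of the pan's blue handle, straight above the pan's origin and centre of mass in plan, 95 mm above its underside. The handle is a straight bar along the pan's x, 14 mm wide (along the pan's y) and 16 mm high (from 87 to 103 mm).
- sweeper: Loose sweeper standing upright on the deck on the +y side of the caps, 0.2 kg: a black rubber foot 110 mm (x) by 30 mm (y) by 30 mm high with an upright orange handle block on its middle, 60 mm (x) by 22 mm (y), 30 to 91 mm above the underside. Its long side lies across the channel to within 4 degrees. Origin: centre of its underside.
- sweeper_grip (a point): Point in the middle of the sweeper's orange handle, 68 mm above its underside; the handle is 22 mm thick along the sweeper's y here.
- cap0: Used screw cap of a specimen bottle, red plastic, a ribbed disc 28 mm across and 16 mm tall, about 12 g, lying on the deck. Origin: centre of its underside (z axis up through the cap). It slides freely; it is contaminated.
- cap1: Used screw cap of a specimen bottle, red plastic, a ribbed disc 28 mm across and 16 mm tall, about 12 g, lying on the deck. Origin: centre of its underside (z axis up through the cap). It slides freely; it is contaminated.
- cap2: Used screw cap of a specimen bottle, red plastic, a ribbed disc 28 mm across and 16 mm tall, about 12 g, lying on the deck. Origin: centre of its underside (z axis up through the cap). It slides freely; it is contaminated.
- cap3: Used screw cap of a specimen bottle, purple plastic, a ribbed disc 28 mm across and 16 mm tall, about 12 g, lying on the deck. Origin: centre of its underside (z axis up through the cap). It slides freely; it is contaminated.
- cap4: Used screw cap of a specimen bottle, purple plastic, a ribbed disc 28 mm across and 16 mm tall, about 12 g, lying on the deck. Origin: centre of its underside (z axis up through the cap). It slides freely; it is contaminated.
- rack: Bystander: white rack full of purple and red capped tubes, 80 mm (x) by 200 mm (y), 96 mm tall, standing loose beside the deck. Origin: centre of its underside.
- tub: Bystander: yellow round waste tub with orange lid, 108 mm across and 108 mm tall, loose. Origin: centre of its underside.
- gelbottle: Bystander: white pump bottle, 62 mm across and 142 mm tall, loose. Origin: centre of its underside.
Things that resemble listed ones, but are neither listed nor needed, are in the scene too. Leave any black or green look-alike of the pan alone.

How it is judged (in metres and radians):
On the way:
1. all five caps lie in the pan while it still stands on the counter (x of cap0 in the frame of pan between -0.081 and 0.081 m and y of cap0 in the frame of pan between -0.056 and 0.056 m and z of cap0 in the frame of pan between -0.003 and 0.046 m and x of cap1 in the frame of pan between -0.081 and 0.081 m and y of cap1 in the frame of pan between -0.056 and 0.056 m and z of cap1 in the frame of pan between -0.003 and 0.046 m and x of cap2 in the frame of pan between -0.081 and 0.081 m and y of cap2 in the frame of pan between -0.056 and 0.056 m and z of cap2 in the frame of pan between -0.003 and 0.046 m and x of cap3 in the frame of pan between -0.081 and 0.081 m and y of cap3 in the frame of pan between -0.056 and 0.056 m and z of cap3 in the frame of pan between -0.003 and 0.046 m and x of cap4 in the frame of pan between -0.081 and 0.081 m and y of cap4 in the frame of pan between -0.056 and 0.056 m and z of cap4 in the frame of pan between -0.003 and 0.046 m and height (world z) of pan below 0.02 m), for 0.2 s.
At the end, for the whole second after the job is handed in: The robot still grips the pan with all five caps inside it, its underside more than 100 mm above the counter, tilted less than 0.10 rad, still (under 20 mm/s and 0.1 rad/s) and resting on nothing else; the sweeper stands upright (within 0.15 rad) on the deck's top, released (x of cap0 in the frame of pan between -0.081 and 0.081 m and y of cap0 in the frame of pan between -0.056 and 0.056 m and z of cap0 in the frame of pan between -0.003 and 0.046 m and x of cap1 in the frame of pan between -0.081 and 0.081 m and y of cap1 in the frame of pan between -0.056 and 0.056 m and z of cap1 in the frame of pan between -0.003 and 0.046 m and x of cap2 in the frame of pan between -0.081 and 0.081 m and y of cap2 in the frame of pan between -0.056 and 0.056 m and z of cap2 in the frame of pan between -0.003 and 0.046 m and x of cap3 in the frame of pan between -0.081 and 0.081 m and y of cap3 in the frame of pan between -0.056 and 0.056 m and z of cap3 in the frame of pan between -0.003 and 0.046 m and x of cap4 in the frame of pan between -0.081 and 0.081 m and y of cap4 in the frame of pan between -0.056 and 0.056 m and z of cap4 in the frame of pan between -0.003 and 0.046 m and z of sweeper in the frame of deck between 0.044 and 0.058 m and angle between sweeper's own z axis and vertical below 0.15 rad and contact force between the fingers and sweeper below 0.05 N and height (world z) of pan above 0.1 m and angle between pan's own z axis and vertical below 0.1 rad and linear speed of pan below 0.02 m/s and angular speed of pan below 0.1 rad/s and contact force between the fingers and pan above 1 N and contact force between deck and pan below 0.05 N); the arm keeps its last pose, push and grip.
It fails at once if the gripper or arm touches a cap (contact force between any of the fingers, the arm and cap0 above 0.2 N or contact force between any of the fingers, the arm and cap1 above 0.2 N or contact force between any of the fingers, the arm and cap2 above 0.2 N or contact force between any of the fingers, the arm and cap3 above 0.2 N or contact force between any of the fingers, the arm and cap4 above 0.2 N).
It fails at once if the pan is tipped (over 0.3 rad) (angle between pan's own z axis and vertical above 0.3 rad).
It fails at once if the rack, tub or gel bottle is moved more than 20 mm or tipped (distance of any of rack, tub, gelbottle from where it was at the start of the episode above 0.02 m or angle between any of rack, tub, gelbottle's own z axis and vertical above 0.3 rad).
It also fails if it takes over 59 s, if anything falls off the work surface, if the arm or the gripper's body presses on something with over 40 N, if the wrist force passes 120 N, or if a joint passes its speed limit or range.

ROBOT

A 6-joint arm with a two-finger parallel gripper is mounted at the origin on the work surface. World frame = base frame: x ahead of the robot, y to its left, z up, the work surface at z = 0. Lengths are in mm, angles in rad, forces in N, time in s.
With the tool pointing down it reaches from about 325 to 775 mm from the base axis. Payload 5.5 kg.
Tool frame: the origin (TCP) lies at the very end of the fingers, on their centre line; the grasp point (between the pads) lies 19 mm behind it (grip_point_offset is the distance from the TCP to the grasp point, in mm); z points along the fingers, y is the line along which they close (so a half turn about z gives the same grasp; the last joint's range is limited). The gripper opens to 85 mm and grips with 20 to 120 N. Pads are 22 mm wide; open, the fingers measure 114 mm over their backs; the gripper's body (76 mm by 85 mm) begins 54 mm behind the grasp point. The pads swing forward as they close: fully open they stand 13 mm farther back than shut.
Start: joints at [-1.334, 0.091, 1.231, -0, 1.82, -0.057], TCP at [173.754, -574.305, 231.275] pointing down, gripper open.
Joint ranges: [-2.87, 2.87], [-0.86, 2.18], [0.17, 2.46], [-1.51, 4.65], [0.06, 2.69], [-2.65, 2.65]. Speed limits (rad/s): [2.57, 2.57, 3.01, 3.14, 3.14, 3.14].

INTERFACE

Orientations are given as a unit quaternion [x, y, z, w].
In Python, from cell import sense, grab_frame, calibration, finish_job, grip_point_offset gives the robot as it stands. The module is installed in compiled form; this text tells all that it offers.
- The arm moves only by the shell command python3 -m jog 'ROWS' [FORCE]. ROWS is JSON, a list of rows, each a list of 7 numbers: the shift along the tool's x, y, z in units of 400 mm (1.0 is 400 mm), then the turn, a rotation vector about the tool's x, y, z in units of 90 degrees (1.0 is 90 degrees), then the opening, from 0 (shut) to 1 (fully open). A call has 1 to 5 rows; each row is the pose to reach, as a shift and turn from the pose commanded when the call began, along the tool's axes at that moment; what a row does not reach only later rows make up. A row lasts 1/8 s, in which the tool goes at most 62.5 mm and 10.7 degrees, less where a joint would pass 70% of its speed; a pose out of reach is approached as far as the arm can. A call with a number of a shift or a turn outside -1 to 1 is refused whole. A call with a gripper value outside its range is refused whole. The fingers move at their own pace and stop on an object; FORCE is the grip in N (left out, the last holds). Time passes only in rows, so rows that repeat a pose let the fingers close. It gives the time, the measured TCP pose, the force, the opening and the grip force at its end, in the units of the state.
- sense(): the state, without advancing time (a new reading comes with each control period).
- grab_frame(name): name is "side" or "top"; returns (picture, depth): 420x560x3 uint8, red, green, blue; 420x560 float32, mm along the optical axis (not along the pixel's ray), 0 where there is no reading.
- calibration(name): a dict with "fx", "fy", "cx", "cy" (pixels), "k1" (the pictures are not rectified: a ray, as slopes to the right and down, at radius r is drawn at 1 + k1 r^2 times it, then the intrinsics apply), "eye" and "rotation" of the camera in the world. Camera axes: x right, y up, looking along -z (the intrinsics and any distortion apply to the point x, -y, -z); pixel columns grow to the right and rows downward; lengths in mm; the calibration is good to about 2 mm. A picture is of the moment at which its call begins. calibration takes no time and is no camera call.
- finish_job(): hands the job in; it is judged then, once.
The state is a dict: "t": time; "joint_pos": joint angles; "qvel": joint speeds; "tau": joint torques, N m; "eef_pos": TCP position; "tcp_rot": TCP orientation; "ft_force": force on the tool from outside, world axes, zero at the start; "wrist_torque": the same for the moment, N m; "grip_width": opening from 0.0 (shut) to 1.0 (fully open); "gripper_force": force on a finger pad.
Only numpy, scipy, OpenCV 4.12 (cv2) and the standard library are available. Lean on these libraries where they do the work, as an engineer would, in place of code of your own. Each camera call takes 0.05 s, during which the arm holds its last target. There are 200 camera calls.

## Working session

There is one attempt and no reset: what is moved stays moved. The work goes in short steps, Python scripts to look and compute and a shell command to move; the robot and the scene stay as the last step left them, time stands still between calls to the robot, and variables do not carry over. Pictures are saved under pics/ and viewed, at most 10 in all, crops included, and the job is handed in when it is done.

```bash
mkdir -p pics
cat > h.py <<'E'
import numpy as np, cv2
from cell import *
def save(name,fn):
    p,d=grab_frame(name); cv2.imwrite('pics/'+fn+'.png',p[:,:,::-1]); np.save('pics/'+fn+'.npy',d); return p,d
def ray(name,u,v):
    c=calibration(name); x=(u-c['cx'])/c['fx']; y=(v-c['cy'])/c['fy']
    K=np.array([[1,0,0],[0,1,0],[0,0,1.]])
    q=cv2.undistortPoints(np.array([[[x,y]]],float),K,np.array([c['k1'],0,0,0,0.]))[0,0]
    return np.array(c['eye'],float), np.array(c['rotation'],float)@np.array([q[0],-q[1],-1.])
def at_z(name,u,v,z):
    e,r=ray(name,u,v); return e+r*(z-e[2])/r[2]
def at_d(name,u,v,d):
    e,r=ray(name,u,v); return e+r*d
def tri(n1,p1,n2,p2):
    e1,r1=ray(n1,*p1); e2,r2=ray(n2,*p2)
    s=np.linalg.lstsq(np.c_[r1,-r2],e2-e1,rcond=None)[0]; a=e1+s[0]*r1;b=e2+s[1]*r2
    return (a+b)/2, np.linalg.norm(a-b)
E
python3 - <<'E'
from h import *
for n in('top','side'):
    save(n,n+'0'); print(n,calibration(n))
s=sense(); print(s, grip_point_offset)
E
```

```text
top {'fx': 447.24205797332786, 'fy': 447.24205797332786, 'cx': 283.1364544837258, 'cy': 200.8282725666873, 'k1': -0.08815048329587294, 'eye': array([ 355.17944632,  -99.50330056, 1463.44471644]), 'rotation': array([-0.04394134,  0.04407034,  0.71584251, -0.6954829 ])}
side {'fx': 456.40003047787246, 'fy': 456.40003047787246, 'cx': 281.57512903424197, 'cy': 208.87556537471727, 'k1': -0.046307333880803894, 'eye': array([ -39.94939606,  669.29471482, 1017.05753015]), 'rotation': array([-0.11647911,  0.36811487,  0.87416221, -0.29455812])}
{'t': 0.1, 'joint_pos': array([-1.33370242e+00,  9.17874327e-02,  1.23180029e+00,  1.86960973e-05,
        1.81979006e+00, -5.66768127e-02]), 'qvel': array([-0.00021128, -0.00223556, -0.00149235,  0.00109968,  0.00049535,
       -0.00048808]), 'tau': array([ 1.73724788e-03, -4.60216963e+01, -4.19219577e+01, -1.63972795e-04,
        1.05728445e-02, -1.96563781e-05]), 'eef_pos': array([ 173.69470247, -574.03795749,  230.24195966]), 'tcp_rot': array([ 9.89230997e-01,  1.46359957e-01, -7.13825605e-05, -8.89748810e-04]), 'ft_force': array([-0.36456303,  0.58979712,  0.24511476]), 'wrist_torque': array([-0.00472384, -0.00303984, -0.00378731]), 'gripper_force': 0.0, 'grip_width': 0.9979488620784728} 18.700000000000003
```

View pics/top0.png

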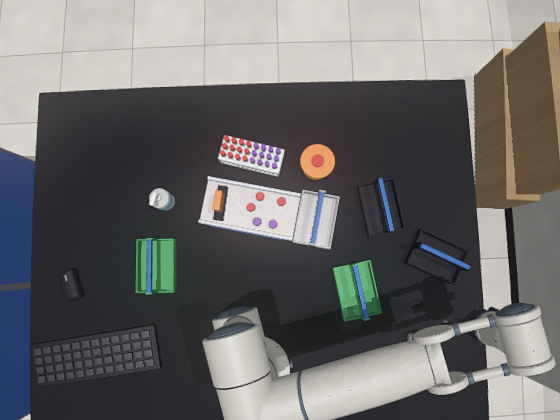

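View pics/side0.png

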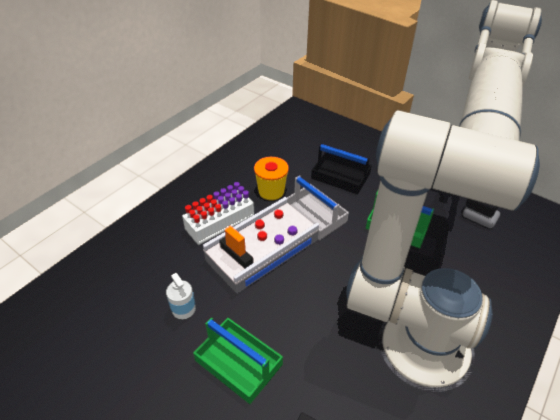

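Top view: the pan candidates are grey at (317,219), black at (380,206) and (438,255), and green at (155,265) and (357,290). The grey one at the deck's right-hand end is the steel pan. The sweeper is at (218,202) and the caps are at (251,207), (260,197), (281,201), (257,222), (273,224). I'll confirm these in enlarged crops.

```bash
sed -i "s/np.array(c\['rotation'\],float)@/Rotation.from_quat(c['rotation']).as_matrix()@/; s/^import numpy as np, cv2/import numpy as np, cv2\nfrom scipy.spatial.transform import Rotation/" h.py
python3 - <<'E'
from h import *
a=cv2.imread('pics/top0.png')[150:260,190:345]; cv2.imwrite('pics/topc.png',cv2.resize(a,None,fx=5,fy=5,interpolation=cv2.INTER_CUBIC))
a=cv2.imread('pics/side0.png')[165:295,195:355]; cv2.imwrite('pics/sidec.png',cv2.resize(a,None,fx=4.5,fy=4.5,interpolation=cv2.INTER_CUBIC))
E
```

```text
(no output)
```

View pics/topc.png

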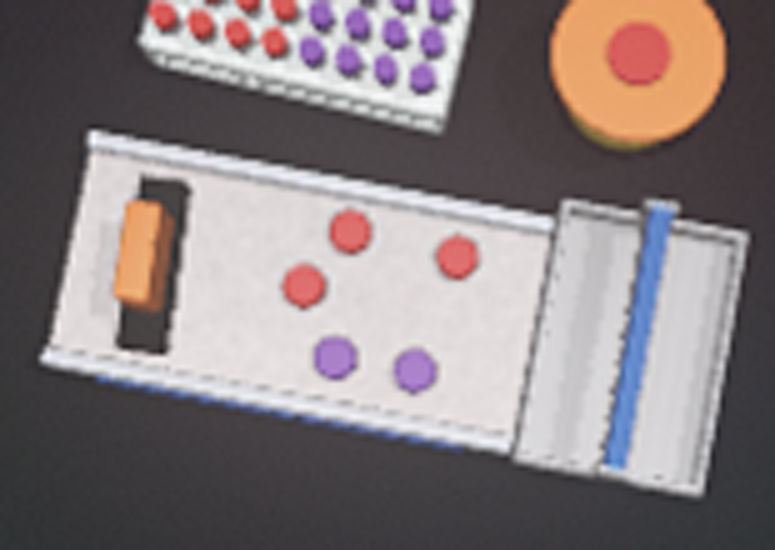

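View pics/sidec.png

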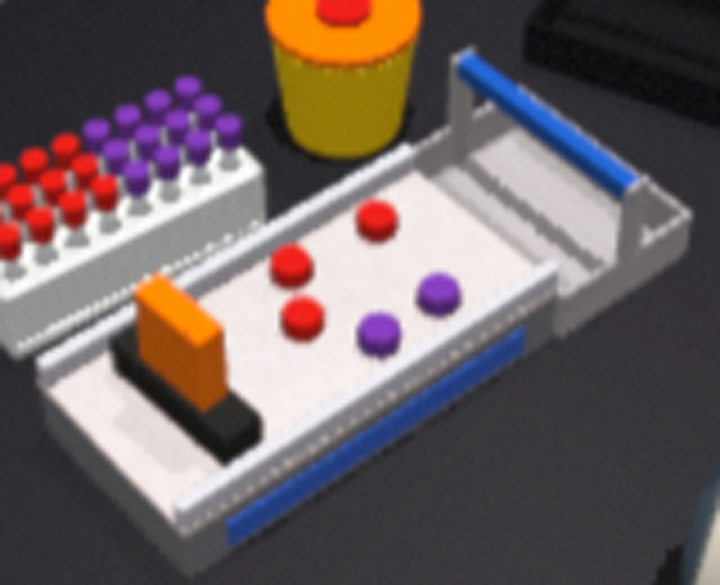

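Top crop: the steel pan's blue handle runs (660,207)–(615,465), the sweeper's top is at about (142,254), and the deck end edge runs (552,225)–(513,448). Side crop: the handle top runs (467,60)–(635,185) and the sweeper's top is at about (181,313).

```bash
cat >> h.py <<'E'
T=lambda x,y:((x+.5)/5-.5+190,(y+.5)/5-.5+150)
S=lambda x,y:((x+.5)/4.5-.5+195,(y+.5)/4.5-.5+165)
E
python3 - <<'E'
from h import *
np.set_printoptions(precision=1,suppress=True)
f=lambda n,a,b:print(n,*tri('top',T(*a),'side',S(*b)))
f('handle c',(638,336),(551,122))
f('handle far',(660,210),(467,60)); f('handle near',(616,464),(635,185))
f('sweeper top',(142,254),(181,313))
f('railfar deckend',(555,222),(408,150)); f('railnear deckend',(512,447),(555,268))
f('railfar start',(92,135),(42,360)); f('railnear start',(45,357),(180,512))
for n,p in dict(red1=(350,232),red2=(304,287),red3=(457,257),pu1=(335,358),pu2=(415,371)).items(): print(n,at_z('top',*T(*p),66))
for n,p in dict(red1=(292,262),red2=(302,315),red3=(377,216),pu1=(379,330),pu2=(439,290)).items(): print(n,at_z('side',*S(*p),66))
for p in [(140,178),(188,185),(165,352),(118,348)]: print('foot',at_z('top',*T(*p),80))
for p in [(115,340),(225,460),(262,430)]: print('foot side',at_z('side',*S(*p),80))
for p in [(90,133),(555,225),(45,360),(512,448)]: print('rail',at_z('top',*T(*p),70))
for p in [(565,200),(748,235),(703,495),(515,460)]: print('panrim',at_z('top',*T(*p),40))
# depth-based
d=np.load('pics/top0.npy')
for n,p in dict(handle=(638,336),sw=(142,254),deck=(230,290),panfl=(560,330),rail=(300,180)).items():
    u,v=T(*p); u,v=round(u),round(v); print('depth',n,at_d('top',u,v,d[v,u]))
d=np.load('pics/side0.npy')
for n,p in dict(handle=(551,122),sw=(181,313),deck=(250,370)).items():
    u,v=S(*p); u,v=round(u),round(v); print('depth side',n,at_d('side',u,v,d[v,u]))
print(Rotation.from_quat(sense()['tcp_rot']).as_matrix())
E
```

```text
handle c [ 472.2 -206.    98.1] 3.5434032321106073
handle far [ 550.6 -221.8  100. ] 1.156910195673116
handle near [ 395.1 -189.3   98.3] 1.9925827013216417
sweeper top [529.5  94.  132.3] 1.6353898036259173
railfar deckend [ 551.2 -157.9   62.5] 1.0080037911924475
railnear deckend [ 410.1 -126.2   63.4] 1.2867388206417187
railfar start [613.8 133.7  67.9] 1.1289310944573332
railnear start [474.2 165.8  62.7] 0.04303140726960631
red1 [547.6 -28.5  66. ]
red2 [513.5   1.2  66. ]
red3 [529.8 -95.5  66. ]
pu1 [468.2 -17.3  66. ]
pu2 [458.6 -67.2  66. ]
red1 [545.8 -25.2  66. ]
red2 [512.1   6.5  66. ]
red3 [527.9 -91.6  66. ]
pu1 [466.5 -12.8  66. ]
pu2 [456.9 -62.9  66. ]
foot [583.7 101.9  80. ]
foot [578.4  71.7  80. ]
foot [473.8  87.5  80. ]
foot [477.1 116.8  80. ]
foot side [581.1 101.6  80. ]
foot side [468.8 131.2  80. ]
foot side [465.9 101.1  80. ]
rail [615.2 134.9  70. ]
rail [ 547.8 -157.8   70. ]
rail [471.7 164.4  70. ]
rail [ 408.6 -126.4   70. ]
panrim [ 568. -166.   40.]
panrim [ 541.8 -282.9   40. ]
panrim [ 376.4 -247.1   40. ]
panrim [ 402.1 -128.6   40. ]
depth handle [ 472.7 -204.1  103.8]
depth sw [528.9  92.4 140.3]
depth deck [513.9  48.7  46.4]
depth panfl [ 485.9 -162.7    5.7]
depth rail [580.2   1.1  67.6]
depth side handle [ 467.4 -201.1  102.8]
depth side sw [524.1  99.9 141.8]
depth side deck [519.2  50.5  48.3]
[[ 1.   0.3 -0. ]
 [ 0.3 -1.   0. ]
 [ 0.  -0.  -1. ]]
```

```bash
cat >> h.py <<'E'
def to(x,y,z,yaw,frac=1):
    "shift/turn in jog units to a TCP target, tool down, tool x at world yaw"
    s=sense(); R=Rotation.from_quat(s['tcp_rot']); p=np.array(s['eef_pos'])
    Rt=Rotation.from_euler('z',yaw)*Rotation.from_euler('x',np.pi)
    sh=R.inv().apply((np.array([x,y,z])-p)*frac)/400
    ro=(R.inv()*Rt).as_rotvec()/(np.pi/2)
    print('pos',p.round(1),'yaw',round(np.arctan2(*R.as_matrix()[1::-1,0]),4),'sh',sh.round(4),'mm',round(np.linalg.norm(sh)*400),'rot',ro.round(4),'t',round(s['t'],2),'F',np.round(s['ft_force'],1),'w',round(s['grip_width'],3))
E
python3 -c "
from h import *
to(528.5,95.5,231,-0.15,.38)"
```

```text
pos [ 173.7 -574.   230.2] yaw 0.2938 sh [ 5.068e-01 -5.112e-01  3.000e-04] mm 288 rot [-1.100e-03  2.000e-04  2.825e-01] t 0.1 F [-0.4  0.6  0.2] w 0.998
```

```bash
python3 -m jog '[[0.1,-0.1,0,0,0,0.057,1],[0.2,-0.2,0,0,0,0.114,1],[0.3,-0.3,0,0,0,0.17,1],[0.4,-0.4,0,0,0,0.226,1],[0.5,-0.5,0,0,0,0.282,1]]' 40; python3 -c "
from h import *
to(528.5,95.5,231,-0.15,.5)"
```

```text
t: 0.72
eef_pos: [307.7, -323.2, 230.8]
tcp_rot: [0.997, -0.076, -0.0, -0.0]
ft_force: [2.2, -0.8, 1.2]
grip_width: 0.998
gripper_force: 0.0
pos [ 307.7 -323.2  230.8] yaw -0.1524 sh [ 0.1933 -0.5592 -0.    ] mm 237 rot [-0.0003  0.0001 -0.0015] t 0.72 F [ 2.2 -0.8  1.2] w 0.998
```

```bash
python3 -m jog '[[0.05,-0.14,0,0,0,0,1],[0.1,-0.28,0,0,0,0,1],[0.15,-0.42,0,0,0,0,1],[0.19,-0.55,0,0,0,0,1]]';python3 -c "
from h import *
to(528.5,95.5,215,-0.15)"
```

```text
t: 1.23
eef_pos: [415.6, -116.7, 230.9]
tcp_rot: [0.997, -0.074, -0.0, -0.0]
ft_force: [0.5, -0.5, 0.2]
grip_width: 1.002
gripper_force: 0.0
pos [ 415.6 -116.7  230.9] yaw -0.1488 sh [ 0.2005 -0.5665  0.0399] mm 241 rot [-0.      0.0001  0.0008] t 1.23 F [ 0.5 -0.5  0.2] w 1.002
```

```bash
python3 -m jog '[[0.05,-0.14,0,0,0,0,1],[0.1,-0.28,0,0,0,0,1],[0.15,-0.42,0.02,0,0,0,1],[0.2,-0.56,0.04,0,0,0,1],[0.2,-0.56,0.04,0,0,0,1]]';python3 -c "
from h import *
to(528.5,95.5,101,-0.15)
p,d=save('top','top1'); 
q,_=save('side','side1')
cv2.imwrite('pics/c1.png',np.hstack([cv2.resize(x,(400,360),interpolation=cv2.INTER_CUBIC)[:,:,::-1] for x in (p[150:270,180:314],q[180:300,180:314])]))"
```

```text
t: 1.85
eef_pos: [527.6, 94.3, 212.5]
tcp_rot: [0.997, -0.072, -0.002, -0.0]
ft_force: [-0.2, -1.0, -0.6]
grip_width: 1.001
gripper_force: 0.0
pos [527.6  94.3 212.5] yaw -0.144 sh [ 0.0031 -0.0033  0.2786] mm 111 rot [0.0002 0.0029 0.0038] t 1.85 F [-0.2 -1.  -0.6] w 1.001
```

View pics/c1.png

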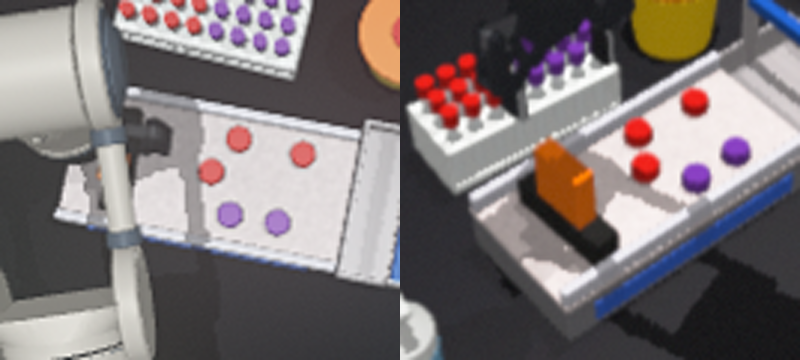

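The left panel shows the gripper over the sweeper, whose orange handle is at about (110,175). The right panel shows the sweeper still upright at (565,185) with the fingers above it. I'll descend.

```bash
python3 -m jog '[[0.003,-0.003,0.1,0,0.003,0.004,1],[0.003,-0.003,0.19,0,0.003,0.004,1],[0.003,-0.003,0.25,0,0.003,0.004,1],[0.003,-0.003,0.278,0,0.003,0.004,1],[0.003,-0.003,0.278,0,0.003,0.004,1]]';python3 -c "
from h import *
to(528.5,95.5,100,-0.15)"
```

```text
t: 2.58
eef_pos: [528.6, 91.0, 104.2]
tcp_rot: [0.997, -0.078, 0.002, 0.0]
ft_force: [-1.0, 0.4, -0.2]
grip_width: 0.999
gripper_force: 0.0
pos [528.6  91.  104.2] yaw -0.1568 sh [-0.0021 -0.011   0.0105] mm 6 rot [ 0.0001 -0.0028 -0.0043] t 2.58 F [-1.   0.4 -0.2] w 0.999
```

```bash
for i in 1 2; do python3 -m jog '[[0,0,0,0,0,0,0],[0,0,0,0,0,0,0],[0,0,0,0,0,0,0],[0,0,0,0,0,0,0],[0,0,0,0,0,0,0]]' 50; done
```

```text
t: 3.2
eef_pos: [529.0, 92.1, 104.4]
tcp_rot: [0.997, -0.078, 0.003, 0.0]
ft_force: [0.7, 1.0, 1.6]
grip_width: 0.249
gripper_force: 54.6
t: 3.82
eef_pos: [529.0, 92.1, 104.4]
tcp_rot: [0.997, -0.078, 0.003, 0.0]
ft_force: [-0.2, 1.7, 4.2]
grip_width: 0.247
gripper_force: 54.6
```

```bash
python3 -m jog '[[0,0,-0.006,0,0,0,0],[0,0,-0.006,0,0,0.02,0],[0,0,-0.006,0,0,0.04,0],[0,0,-0.006,0,0,0.04,0]]';python3 -c "
from h import *
to(478,-143,107,-0.22)"
```

```text
t: 4.32
eef_pos: [528.7, 91.8, 106.0]
tcp_rot: [0.994, -0.109, 0.002, 0.0]
ft_force: [-0.5, -0.2, -2.6]
grip_width: 0.251
gripper_force: 54.2
pos [528.7  91.8 106. ] yaw -0.219 sh [ 0.0039  0.6006 -0.0024] mm 240 rot [ 0.     -0.0025  0.0007] t 4.33 F [-0.5 -0.2 -2.6] w 0.251
```

```bash
python3 -m jog '[[0,0.03,0,0,0,0,0],[0,0.06,0,0,0,0,0],[0.001,0.09,0,0,0,0,0],[0.001,0.12,0,0,0,0,0],[0.001,0.15,0,0,0,0,0]]'; python3 -m jog '[[0,0.03,0,0,0,0,0],[0,0.06,0,0,0,0,0],[0.001,0.09,0,0,0,0,0],[0.001,0.12,0,0,0,0,0],[0.001,0.15,0,0,0,0,0]]'; python3 -c "
from h import *
to(478,-143,107,-0.22)"
```

```text
t: 4.95
eef_pos: [516.1, 32.3, 106.5]
tcp_rot: [0.994, -0.109, 0.002, 0.0]
ft_force: [-1.0, -0.2, -2.2]
grip_width: 0.249
gripper_force: 54.0
t: 5.58
eef_pos: [503.5, -26.1, 106.4]
tcp_rot: [0.994, -0.109, 0.002, 0.0]
ft_force: [0.6, 0.4, -2.9]
grip_width: 0.248
gripper_force: 54.0
pos [503.5 -26.1 106.4] yaw -0.2182 sh [ 0.001   0.2991 -0.0015] mm 120 rot [-0.0003 -0.003   0.0011] t 5.58 F [ 0.6  0.4 -2.9] w 0.248
```

```bash
python3 -m jog '[[0,0.03,0,0,0,0,0],[0,0.06,0,0,0,0,0],[0,0.09,0,0,0,0,0],[0,0.12,0,0,0,0,0],[0,0.15,0,0,0,0,0]]'; python3 -m jog '[[0,0.03,0,0,0,0,0],[0,0.06,0,0,0,0,0],[0,0.09,0,0,0,0,0],[0,0.12,0,0,0,0,0],[0,0.15,0,0,0,0,0]]'; python3 -m jog '[[0,0,0,0,0,0,0],[0,0,0,0,0,0,0]]'; python3 -c "
from h import *
to(478,-143,107,-0.22)
p,d=save('top','top2'); q,_=save('side','side2')
cv2.imwrite('pics/c2.png',np.hstack([cv2.resize(x,(400,400),interpolation=cv2.INTER_CUBIC)[:,:,::-1] for x in (p[160:280,230:350],q[160:280,240:360])]))"
```

```text
t: 6.2
eef_pos: [490.5, -84.8, 106.5]
tcp_rot: [0.994, -0.109, 0.002, 0.0]
ft_force: [-0.1, 0.8, -3.0]
grip_width: 0.249
gripper_force: 54.0
t: 6.82
eef_pos: [477.5, -143.4, 106.4]
tcp_rot: [0.994, -0.109, 0.002, 0.0]
ft_force: [0.2, -0.8, -2.6]
grip_width: 0.253
gripper_force: 54.0
t: 7.08
eef_pos: [477.7, -142.4, 106.4]
tcp_rot: [0.994, -0.109, 0.002, -0.0]
ft_force: [0.1, 0.7, -2.7]
grip_width: 0.254
gripper_force: 54.0
pos [ 477.7 -142.4  106.4] yaw -0.2184 sh [ 0.0011  0.0013 -0.0015] mm 1 rot [-0.0004 -0.0029  0.001 ] t 7.08 F [ 0.1  0.7 -2.7] w 0.254
```

View pics/c2.png

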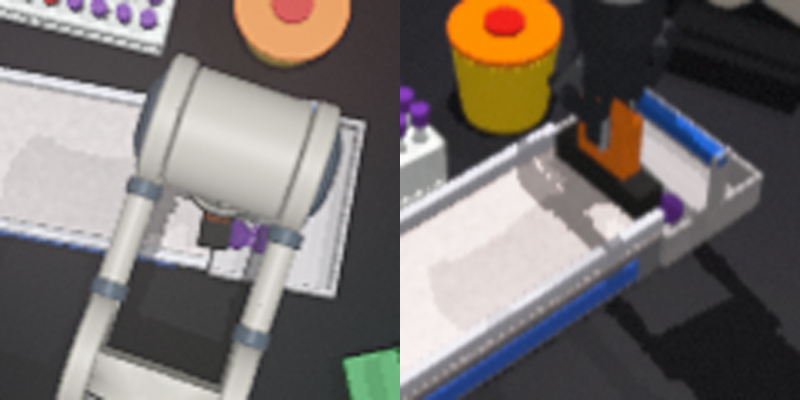

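Top panel: one purple cap near (250,237) sits at the near corner of the deck end, just in front of the foot. It may be leaning on the pan rim, and the other caps are hidden. I'll back the sweeper off and look.

```bash
python3 -m jog '[[0,-0.05,0,0,0,0,0],[0,-0.12,0,0,0,0,0],[0,-0.2,0,0,0,0,0],[0,-0.28,0,0,0,0,0],[0,-0.35,0,0,0,0,0]]'; python3 -m jog '[[0,-0.05,0,0,0,0,0],[0,-0.05,0,0,0,0,0]]'; python3 -c "
from h import *
to(478,-143,107,-0.22)
p,d=save('top','top3'); q,_=save('side','side3')
cv2.imwrite('pics/c3.png',np.hstack([cv2.resize(x,(400,400),interpolation=cv2.INTER_CUBIC)[:,:,::-1] for x in (p[175:265,270:360],q[160:250,280:370])]))"
```

```text
t: 7.8
eef_pos: [508.1, -4.3, 106.5]
tcp_rot: [0.994, -0.108, 0.002, -0.0]
ft_force: [0.0, 0.5, -1.3]
grip_width: 0.251
gripper_force: 53.9
t: 8.05
eef_pos: [512.4, 15.2, 106.4]
tcp_rot: [0.994, -0.108, 0.002, -0.0]
ft_force: [-0.2, -0.4, -2.5]
grip_width: 0.248
gripper_force: 54.0
pos [512.4  15.2 106.4] yaw -0.2154 sh [ 0.0005  0.4046 -0.0017] mm 162 rot [-0.0004 -0.0029  0.0029] t 8.05 F [-0.2 -0.4 -2.5] w 0.248
```

View pics/c3.png

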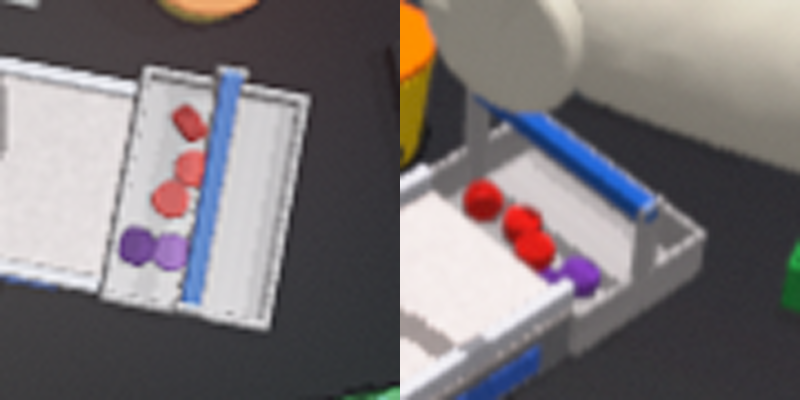

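The top panel shows all five caps in the pan: red at (188,122), (192,167), (170,199), purple at (172,250) and (137,245). I'll check their heights and positions from depth.

```bash
python3 -c "
from h import *
d=np.load('pics/top3.npy'); c=np.array([472,-205.]); a=-.215; X=np.array([np.cos(a),np.sin(a)]); Y=np.array([-X[1],X[0]])
for p in [(188,122),(192,167),(170,199),(172,250),(137,245),(160,90),(260,200)]:
    u,v=[round((k+.5)*90/400-.5+o) for k,o in zip(p,(270,175))]
    w=at_d('top',u,v,d[v,u]); print(p,w.round(1),'pan',(X@(w[:2]-c)).round(1),(Y@(w[:2]-c)).round(1))
to(525,71,104,-0.22)"
```

```text
(188, 122) [ 527.5 -195.1   34.7] pan 52.2 21.5
(192, 167) [ 496.2 -197.9   23.8] pan 22.1 12.1
(170, 199) [ 474.5 -181.3   17. ] pan -2.6 23.7
(172, 250) [ 435.6 -179.9   17.1] pan -40.9 16.7
(137, 245) [ 438.8 -153.6   30.8] pan -43.4 43.1
(160, 90) [ 554.9 -178.2    5.1] pan 75.3 43.9
(260, 200) [ 4.707e+02 -2.478e+02  1.000e-01] pan 7.9 -42.1
pos [512.2  13.6 106.4] yaw -0.2175 sh [ 0.0002 -0.1469  0.006 ] mm 59 rot [ 0.0001 -0.0029  0.0016] t 8.15 F [-0.3 -0.3 -1.5] w 0.253
```

All five caps are in, with heights below 46 mm. Next I'll move the sweeper back, set it down and release it.

```bash
python3 -m jog '[[0,-0.05,0,0,0,0,0],[0,-0.1,0,0,0,0,0],[0,-0.14,0,0,0,0,0],[0,-0.14,0.003,0,0,0,0],[0,-0.14,0.006,0,0,0,0]]'; python3 -m jog '[[0,0,0,0,0,0,0],[0,0,0,0,0,0,0]]'
```

```text
t: 8.78
eef_pos: [524.5, 67.9, 104.4]
tcp_rot: [0.994, -0.109, 0.002, 0.0]
ft_force: [-3.1, 1.7, 3.4]
grip_width: 0.253
gripper_force: 54.8
t: 9.02
eef_pos: [524.5, 67.8, 104.4]
tcp_rot: [0.994, -0.109, 0.003, 0.0]
ft_force: [-0.6, 0.6, 0.7]
grip_width: 0.247
gripper_force: 54.4
```

Contact: the wrist force has gone from −2.5 to about +0.7…+3.4, so the sweeper stands on the deck. Opening the fingers and rising.

```bash
python3 -m jog '[[0,0,0,0,0,0,0.3],[0,0,0,0,0,0,0.5],[0,0,0,0,0,0,1],[0,0,0,0,0,0,1],[0,0,0,0,0,0,1]]'; python3 -m jog '[[0,0,0,0,0,0,1],[0,0,-0.05,0,0,0,1],[0,0,-0.14,0,0,0,1],[0,0,-0.25,0,0,0,1],[0,0,-0.25,0,0,0,1]]'; python3 -c "
from h import *
to(472,-205,200,-0.215)"
```

```text
t: 9.65
eef_pos: [524.5, 68.3, 104.1]
tcp_rot: [0.994, -0.109, 0.002, 0.0]
ft_force: [-0.2, 0.1, -0.7]
grip_width: 0.998
gripper_force: 0.0
t: 10.28
eef_pos: [525.9, 68.5, 210.7]
tcp_rot: [0.994, -0.109, 0.007, -0.001]
ft_force: [0.0, 0.3, 0.1]
grip_width: 1.001
gripper_force: 0.0
pos [525.9  68.5 210.7] yaw -0.2183 sh [0.0163 0.6969 0.0249] mm 279 rot [-0.002  -0.0091 -0.0021] t 10.28 F [0.  0.3 0.1] w 1.001
```

```bash
python3 -c "
from h import *
n=np.load('pics/top3.npy'); P=lambda x,y:((x+.5)*90/400-.5+270,(y+.5)*90/400-.5+175)
a=at_z('top',*P(232,73),103); b=at_z('top',*P(192,303),103); print(a,b,(a+b)/2,np.arctan2(*(a-b)[1::-1]))
# blue pixels, depth of bar
for f in('top0','top3','side0'):
    im=cv2.cvtColor(cv2.imread('pics/%s.png'%f),cv2.COLOR_BGR2HSV); d=np.load('pics/%s.npy'%f); nm=f[:-1]
    m=cv2.inRange(im,(100,120,80),(125,255,255)); v,u=np.nonzero(m)
    w=np.array([at_d(nm,x,y,d[y,x]) for x,y in zip(u,v)]); k=(np.hypot(w[:,0]-472,w[:,1]+205)<95)&(w[:,2]>90); w=w[k]
    mu=w.mean(0); V=np.linalg.svd(w[:,:2]-mu[:2])[2][0]; print(f,k.sum(),mu,w[:,2].max(),np.arctan(V[1]/V[0]), w[:,0].min(),w[:,0].max())
"
```

```text
[ 552.37318451 -221.99055554  103.        ] [ 394.66389563 -188.49814781  103.        ] [ 473.51854007 -205.24435167  103.        ] -0.2092591015696697Traceback (most recent call last):
  File "<string>", line 9, in <module>
    w=np.array([at_d(nm,x,y,d[y,x]) for x,y in zip(u,v)]); k=(np.hypot(w[:,0]-472,w[:,1]+205)<95)&(w[:,2]>90); w=w[k]
                ~~~~^^^^^^^^^^^^^^^
  File "h.py", line 14, in at_d
    e,r=ray(name,u,v); return e+r*d
        ~~~^^^^^^^^^^
  File "h.py", line 7, in ray
    c=calibration(name); x=(u-c['cx'])/c['fx']; y=(v-c['cy'])/c['fy']
ValueError: time passes only in moves, steps and waits
```

```bash
python3 -m jog '[[0.002,0.1,0,0,0,0,1],[0.005,0.24,0,0,0,0,1],[0.01,0.38,0,0,0,0,1],[0.013,0.52,0,0,0,-0.003,1],[0.016,0.66,0,0,0,-0.003,1]]'; python3 -m jog '[[0,0.035,0,0,0,0,1],[0,0.035,0,0,0,0,1],[0,0.035,0,0,0,0,1]]'; python3 -c "
from h import *
to(472.5,-205,78,-0.213)
p,d=save('top','top4'); q,_=save('side','side4')
cv2.imwrite('pics/c4.png',np.hstack([cv2.resize(x,(400,400),interpolation=cv2.INTER_CUBIC)[:,:,::-1] for x in (p[150:290,200:340],q[120:260,220:360])]))"
```

```text
t: 10.9
eef_pos: [472.4, -192.3, 204.5]
tcp_rot: [0.994, -0.106, 0.003, 0.0]
ft_force: [0.5, -1.2, 0.1]
grip_width: 1.002
gripper_force: 0.0
t: 11.28
eef_pos: [470.5, -203.2, 204.2]
tcp_rot: [0.994, -0.106, 0.002, -0.0]
ft_force: [-0.8, 0.4, 0.3]
grip_width: 0.996
gripper_force: 0.0
pos [ 470.5 -203.2  204.2] yaw -0.2122 sh [0.0044 0.0037 0.3154] mm 126 rot [-0.0006 -0.003   0.0005] t 11.28 F [-0.8  0.4  0.3] w 0.996
```

View pics/c4.png

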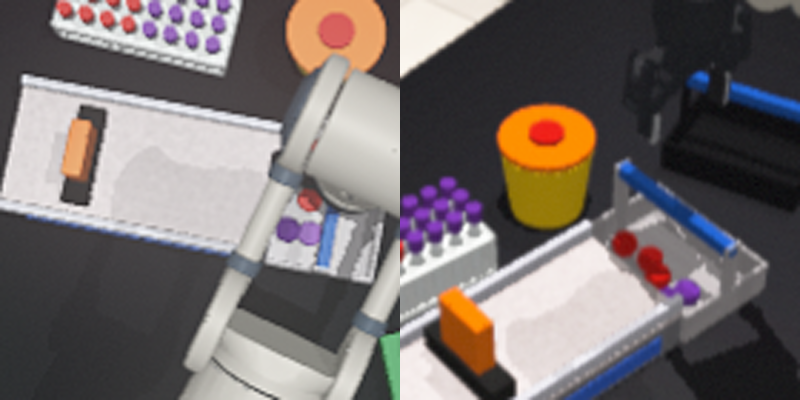

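The sweeper stands upright on the deck (left panel (80,150), right panel (465,345)). The caps are in the pan and the gripper is above its handle. Descending.

```bash
python3 -m jog '[[0.004,0.003,0.08,0,0,0,1],[0.004,0.003,0.16,0,0,0,1],[0.004,0.003,0.22,0,0,0,1],[0.004,0.003,0.28,0,0,0,1],[0.004,0.003,0.3,0,0,0,1]]'; python3 -m jog '[[0,0,0.01,0,0,0,1],[0,0,0.01,0,0,0,1]]'; python3 -c "
from h import *
to(472.5,-205,78,-0.213)
p,d=save('side','side5')
cv2.imwrite('pics/c5.png',cv2.resize(p[150:260,280:390],(600,600),interpolation=cv2.INTER_CUBIC)[:,:,::-1])"
```

```text
t: 12.0
eef_pos: [471.5, -204.6, 82.3]
tcp_rot: [0.994, -0.106, 0.001, -0.0]
ft_force: [-0.2, 0.2, -0.0]
grip_width: 1.001
gripper_force: 0.0
t: 12.25
eef_pos: [472.4, -205.9, 80.8]
tcp_rot: [0.994, -0.106, 0.003, 0.0]
ft_force: [-0.1, -0.4, 1.1]
grip_width: 0.999
gripper_force: 0.0
pos [ 472.4 -205.9   80.8] yaw -0.2132 sh [-0.0003 -0.0023  0.0071] mm 3 rot [-0.     -0.0037 -0.0001] t 12.25 F [-0.1 -0.4  1.1] w 0.999
```

View pics/c5.png

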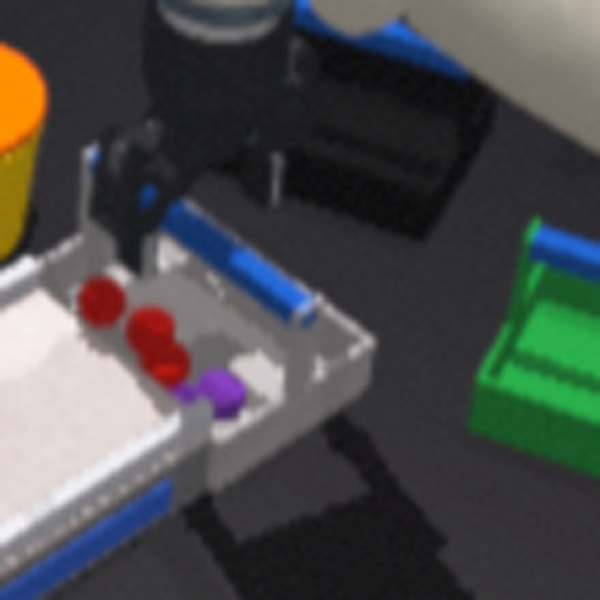

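The fingers straddle the blue bar, one at (140,240) on the deck side and the other at (278,180) beyond it. Closing.

```bash
python3 -m jog '[[0,-0.001,0.006,0,0,0,1],[0,-0.001,0.006,0,0,0,0],[0,-0.001,0.006,0,0,0,0],[0,-0.001,0.006,0,0,0,0],[0,-0.001,0.006,0,0,0,0]]' 90; python3 -m jog '[[0,0,0,0,0,0,0],[0,0,0,0,0,0,0],[0,0,0,0,0,0,0],[0,0,0,0,0,0,0],[0,0,0,0,0,0,0]]'
```

```text
t: 12.92
eef_pos: [472.2, -205.6, 77.8]
tcp_rot: [0.994, -0.107, 0.002, 0.0]
ft_force: [-5.2, 2.6, 11.4]
grip_width: 0.149
gripper_force: 64.3
t: 13.55
eef_pos: [472.2, -205.6, 77.9]
tcp_rot: [0.994, -0.107, 0.003, 0.0]
ft_force: [-1.4, 1.1, 3.5]
grip_width: 0.146
gripper_force: 88.8
```

```bash
python3 -m jog '[[0,0,-0.01,0,0,0,0],[0,0,-0.02,0,0,0,0],[0,0,-0.04,0,0,0,0],[0,0,-0.06,0,0,0,0],[0,0,-0.08,0,0,0,0]]'; python3 -m jog '[[0,0,-0.03,0,0,0,0],[0,0,-0.06,0,0,0,0],[0,0,-0.09,0,0,0,0],[0,0,-0.12,0,0,0,0],[0,0,-0.15,0,0,0,0]]'
```

```text
t: 14.18
eef_pos: [472.1, -205.6, 110.4]
tcp_rot: [0.994, -0.107, 0.003, 0.0]
ft_force: [-0.6, -0.0, -4.6]
grip_width: 0.142
gripper_force: 87.8
t: 14.8
eef_pos: [471.7, -205.6, 170.5]
tcp_rot: [0.994, -0.107, 0.002, 0.0]
ft_force: [0.3, 0.2, -3.9]
grip_width: 0.143
gripper_force: 87.8
```

```bash
python3 -m jog '[[0,0,-0.03,0,0,0,0],[0,0,-0.06,0,0,0,0],[0,0,-0.09,0,0,0,0],[0,0,-0.12,0,0,0,0],[0,0,-0.15,0,0,0,0]]'; python3 -m jog '[[0,0,-0.025,0,0,0,0],[0,0,-0.04,0,0,0,0],[0,0,-0.05,0,0,0,0],[0,0,-0.05,0,0,0,0],[0,0,-0.05,0,0,0,0]]';python3 -m jog '[[0,0,0,0,0,0,0],[0,0,0,0,0,0,0],[0,0,0,0,0,0,0],[0,0,0,0,0,0,0]]'; python3 -c "
from h import *
to(472.5,-205,240,-0.213)
p,d=save('top','top6'); q,_=save('side','side6')
cv2.imwrite('pics/c6.png',np.hstack([cv2.resize(x,(400,400),interpolation=cv2.INTER_CUBIC)[:,:,::-1] for x in (p[140:300,200:360],q[100:260,220:380])]))"
```

```text
t: 15.42
eef_pos: [471.4, -205.5, 230.4]
tcp_rot: [0.994, -0.107, 0.002, 0.0]
ft_force: [-0.5, 0.2, -4.5]
grip_width: 0.143
gripper_force: 87.8
t: 16.05
eef_pos: [471.2, -205.4, 249.1]
tcp_rot: [0.994, -0.107, 0.002, -0.0]
ft_force: [0.1, -0.8, -4.2]
grip_width: 0.146
gripper_force: 87.8
t: 16.55
eef_pos: [471.3, -205.5, 249.6]
tcp_rot: [0.994, -0.107, 0.002, 0.0]
ft_force: [0.6, -0.1, -4.5]
grip_width: 0.147
gripper_force: 87.8
pos [ 471.3 -205.5  249.6] yaw -0.2137 sh [ 0.0026 -0.0018  0.024 ] mm 10 rot [-0.0002 -0.003  -0.0004] t 16.55 F [ 0.6 -0.1 -4.5] w 0.147
```

View pics/c6.png

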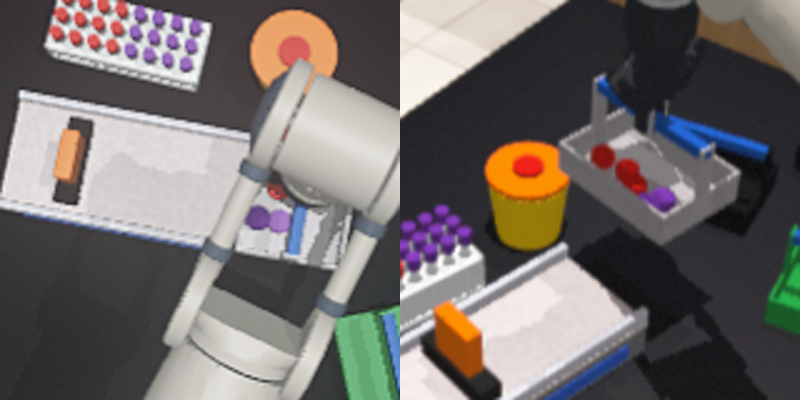

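The pan hangs level at about 172 mm with the caps in it, and the sweeper stands upright on the deck. Handing in.

```bash
python3 -c "
from cell import *
print(finish_job())"
```

```text
the job is handed in; nothing more can be done
None
```

I handed the job in at about 16.7 s with all five caps in the steel pan, held level and still about 17 cm above the counter, and the sweeper standing upright and released on the deck; no verdict was returned.

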